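# Mark a weld test coupon with the spring punch and eject it from the jig

### The job

Take the spring-loaded marking punch from the tool plate and press its square foot onto the bright ground patch of the weld coupon in the jig: upright, centred, its sides parallel to the coupon's sides, until the spring is about half pressed and never bottomed; hold it still there for about a second and lift it straight off without sliding. Stand the punch upright back on the tool plate, then push the jig's ejector slide all the way in so that the coupon drops flat into the catch tray, and let the slide spring fully back. Do not touch the coupon with the fingers, and leave the other tools alone.

Things in the scene. Friction and masses are not known exactly. Their poses are not given: they have to be found in the camera images.
- punch: Spring marking punch, loose, about 0.3 kg, stands upright, 120 mm tall: steel foot 34 x 34 x 10 mm, 20 mm of bare stem (18 mm thick), grey square body 32 x 32 mm from 30 to 110 mm up with two dark bands, black domed cap 26 mm wide on top. Origin: centre of the foot's face, spring released; z up the punch, x, y square to its sides (quarter turns look alike).
- punch_grip (a point): Point on the axis of the punch's square body, 85 mm above the foot's face (spring released): a good place to grip, across two flat sides 32 mm apart.
- punch_foot (a joint): How far the punch's spring foot is pushed up into the punch, from 0 (released) to 0.020 m (bottomed, no stem visible). The spring needs 5 N to start and 0.5 N more for each mm (10 N at 10 mm, 15 N at 20 mm).
- punch_face (a point): Centre of the underside of the punch's foot (the marking face, 34 x 34 mm); moves with the foot. Its axes are those of the punch.
- coupon: Weld test coupon, loose dark steel plate 56 x 100 x 12 mm, about 0.5 kg, lying in the jig's seat with its top 32 mm above the bench. Origin at the centre of its underside; x along its 56 mm side (the way out of the jig), y along its 100 mm side, z up. A weld bead crosses it at y = -26 mm.
- coupon_patch (a point): Centre of the bright ground square patch (42 x 42 mm) on the coupon's top face, at 24 mm along +y from the coupon's centre: the place to mark.
- jig: Fixed coupon jig. Grey base 20 mm high, origin on the bench under the seat's centre; +x is the way out. Steel cheeks at y = +-53 to 66 mm, 32 mm high, guide the coupon. In front, x = 30 to 108 mm, an aluminium catch tray, 124 mm wide inside, floor 4 mm and rim 22 mm above the bench. Behind the seat is the ejector slide.
- ejector (a joint): Travel of the jig's ejector slide along the jig's +x: 0 at rest, 0.066 m at its stop. A spring brings it back (3.2 N at rest, 8.5 N at the stop; about 3 N more to move the coupon). The coupon has cleared the seat and drops at about 0.06 m.
- ejector_tab (a point): Centre of the back face of the ejector's upright steel tab (the face to push towards the jig's +x); moves with the slide. At rest it is at x = -82 mm, 60 mm above the bench. The tab is 50 mm wide (along y), 10 mm thick and stands from 31 to 77 mm above the bench, with nothing behind it and the open bench below.
- tool_plate: Fixed plywood tool plate, 100 x 180 x 8 mm, flat on the bench, where the punch and the drift stand about 90 mm apart. Origin at the centre of its underside, y along its length.
- drift: Solid round steel drift, 106 mm tall, 42 mm across its base and 26 mm across its shank, loose, standing on the tool plate beside the punch; not to be disturbed. Origin at the centre of its base.
- hammer: Hammer with a wooden handle lying on the bench; not to be disturbed.
- square: L-shaped steel welding square, 80 x 82 mm, 22 mm thick, lying on the bench; not to be disturbed.
There are look-alikes about, which are no part of the job. What is shaped like the punch but purple is not meant. What is shaped like the jig but red is not meant.

How it is judged (in metres and radians):
On the way, in this order (a step that is already met when the one before it is completed fails the run):
1. the punch is held pressed on the patch: foot in by 5 to 17 mm, upright within 0.07 rad, centred within 6 mm, sides parallel to the coupon's within 0.17 rad, pressing it with more than 4 N, for 0.5 s (value of joint punch_foot between 0.005 and 0.017 m and angle between punch's own z axis and vertical below 0.07 rad and horizontal distance between punch_face and coupon_patch below 0.006 m and contact force between punch and coupon above 4 N and (angle between the x axis of punch_face and the x axis of coupon, either way round below 0.17 rad or angle between the x axis of punch_face and the y axis of coupon, either way round below 0.17 rad)), for 0.5 s.
2. the punch stands upright on the tool plate, let go (x of punch_face in the frame of tool_plate between -0.05 and 0.05 m and y of punch_face in the frame of tool_plate between -0.09 and 0.09 m and z of punch_face in the frame of tool_plate between 0.003 and 0.013 m and angle between punch's own z axis and vertical below 0.06 rad and contact force between the fingers and punch below 0.1 N), for 0.2 s.
3. the ejector slide pushes the coupon out of the seat (slide in by more than 50 mm) (value of joint ejector above 0.05 m and x of coupon in the frame of jig above 0.045 m).
At the end, for the whole second after the job is handed in: Punch upright (0.06 rad) on the tool plate, its foot centre over the plate; coupon flat (0.1 rad) in the catch tray, centre 50 to 90 mm in front of the seat centre, within 5 mm of the tray floor; ejector slide back within 6 mm of rest; all released and still (x of punch_face in the frame of tool_plate between -0.05 and 0.05 m and y of punch_face in the frame of tool_plate between -0.09 and 0.09 m and z of punch_face in the frame of tool_plate between 0.003 and 0.013 m and angle between punch's own z axis and vertical below 0.06 rad and x of coupon in the frame of jig between 0.05 and 0.09 m and z of coupon in the frame of jig below 0.009 m and angle between coupon's own z axis and vertical below 0.1 rad and value of joint ejector below 0.006 m and value of joint punch_foot below 0.003 m and linear speed of each of punch, coupon below 0.02 m/s); the robot touches nothing.
It fails at once if the punch presses the coupon more than 10 mm off the patch centre (sliding, or marking elsewhere) or tilted by more than 0.14 rad (contact force between punch and coupon above 2 N and (horizontal distance between punch_face and coupon_patch above 0.01 m or angle between punch's own z axis and vertical above 0.14 rad)).
It fails at once if the punch drags the coupon more than 6 mm out of its seat (contact force between punch and coupon above 2 N and horizontal distance between coupon and jig above 0.006 m).
It fails at once if the punch's spring is bottomed (foot in by more than 19 mm) (value of joint punch_foot above 0.019 m).
It fails at once if the fingers touch the coupon (contact force between the fingers and coupon above 1 N).
It fails at once if the drift, hammer or square is disturbed (moved more than 20 mm) (distance of any of drift, hammer, square from where it was at the start of the episode above 0.02 m).
It also fails if it takes over 72 s, if anything falls off the work surface, if the arm or the gripper's body presses on something with over 40 N, if the wrist force passes 120 N, or if a joint passes its speed limit or range.

### The arm

A 6-joint arm with a two-finger parallel gripper is mounted at the origin on the work surface. World frame = base frame: x ahead of the robot, y to its left, z up, the work surface at z = 0. Lengths are in m, angles in degrees, forces in N, time in s.
With the tool pointing down it reaches from about 0.4 to 0.825 m from the base axis. Payload 7 kg.
Tool frame: the origin (TCP) lies on the centre line of the jaws, within the pads' length; the fingertips stand 8 mm ahead of it and the grasp point (between the pads) lies 11 mm behind it; z points along the fingers, y is the line along which they close (so a half turn about z gives the same grasp; the last joint's range is limited). The gripper opens to 88 mm and grips with 3 to 60 N. Pads are 19 mm wide; open, the fingers measure 130 mm over their backs; the gripper's body (78 mm by 193 mm) begins 47 mm behind the grasp point.
Start: joints at [-56.373, 20.546, 0.682, 0, -70.136, -16.507], TCP at [0.199, -0.645, 0.235] pointing down, gripper open.
Joint ranges: [-176.03, 176.03], [-82.01, 121.73], [-58.28, 71.71], [-173.87, 95.51], [-174.79, -0.11], [-173.66, 173.66]. Speed limits (degrees/s): [136.94, 136.94, 172.46, 180, 180, 180].

### API

Orientations are given as [roll, pitch, yaw] about the fixed x, y, z axes, in that order (R = Rz(yaw) Ry(pitch) Rx(roll)).
In Python, from plant import ctrl, vision gives the robot as it stands. The module is installed in compiled form; this text tells all that it offers.
- The arm moves only by the tool move_arm, never from a script. Its argument "moves" is one flat list of numbers, 7 for each row, row after row: the finger opening in cm, from 0 to 8.76, then the shift along the tool's x, y, z in cm, then the turn, a rotation vector about the tool's x, y, z in rad. A call has 1 to 8 rows; each row shifts and turns the commanded pose from where the row before left it, along the tool's axes as they then stand; what a row does not reach is not made up. A row lasts 1/10 s, in which the tool goes at most 50 mm and 8.59 degrees, less where a joint would pass 70% of its speed; a pose out of reach is approached as far as the arm can. A call with a gripper value outside its range is refused whole. The fingers move at their own pace and stop on an object; the grip force is fixed at half the most. Time passes only in rows, so rows that do not move let the fingers close. It gives the time, the measured TCP pose, the force, the opening and the grip force at its end, in the units of the state.
- ctrl.get_obs(): the state, without advancing time (a new reading comes with each control period).
- vision.snapshot(name): name is "side" or "top" or "wrist"; returns (picture, depth): 420x560x3 uint8, red, green, blue; 420x560 float32, m along the optical axis (not along the pixel's ray), 0 where there is no reading.
- vision.camera_model(name): a dict with "vertical_fov" (degrees; the focal length in pixels is half the picture's height over the tangent of half this angle, whatever the lens; pixels are square), "cx", "cy" (the principal point, pixels), "cam_to_world" (4x4, takes a point from camera to world coordinates). Camera axes: x right, y down, z forward; pixel columns grow to the right and rows downward; lengths in m; the calibration is good to about 2 mm. A picture is of the moment at which its call begins: read the wrist's pose just before it. camera_model takes no time and is no camera call; for the wrist camera it gives the pose at the moment of the call.
- ctrl.close_job(): hands the job in; it is judged then, once.
The state is a dict: "clock": time; "joint_pos": joint angles; "qvel": joint speeds; "tau": joint torques, N m; "tool_pos": TCP position; "orientation": TCP orientation; "force": force on the tool from outside, world axes, zero at the start; "moment": the same for the moment, N m; "opening": finger opening in m; "gripper_force": force on a finger pad.
Only numpy, scipy, OpenCV 4.12 (cv2) and the standard library are available. Lean on these libraries where they do the work, as an engineer would, in place of code of your own. Each camera call takes 0.05 s, during which the arm holds its last target. There are 200 camera calls.

## Working session

There is one attempt and no reset: what is moved stays moved. The work goes in short steps, Python scripts to look and compute and a tool call to move; the robot and the scene stay as the last step left them, time stands still between calls to the robot, and variables do not carry over. Pictures are saved under pics/ and viewed, at most 10 in all, crops included, and the job is handed in when it is done.

Besides the shell and the picture viewer there is one more tool, called after "Call:" by a JSON object that holds its "name" and its "arguments". move_arm: Moves the arm, as the interface text tells. Its arguments: {"type":"object","properties":{"moves":{"type":"array"}},"required":["moves"]}

```bash
mkdir -p pics; cat > h.py <<'E'
import numpy as np, cv2
from plant import ctrl, vision
def snap(n):
    m=vision.camera_model(n); p,d=vision.snapshot(n); return p,d,m
def cloud(d,m):
    h,w=d.shape; f=h/2/np.tan(np.radians(m['vertical_fov'])/2)
    v,u=np.mgrid[:h,:w]
    P=np.stack([(u-m['cx'])/f*d,(v-m['cy'])/f*d,d],-1)
    T=np.array(m['cam_to_world']); return P@T[:3,:3].T+T[:3,3]
def save(n,p): cv2.imwrite('pics/'+n,np.ascontiguousarray(p[...,::-1]))
E
python3 - <<'E'
from h import *
for n in('top','side'):
    p,d,m=snap(n); save(n+'0.png',p); np.savez(n+'0.npz',p=p,d=d,W=cloud(d,m)); print(n,m['vertical_fov'],np.round(m['cam_to_world'],3).tolist())
print(ctrl.get_obs())
E
```

```text
top 52.46659481357606 [[-0.023, -0.981, 0.193, 0.376], [-1.0, 0.023, 0.001, -0.017], [-0.005, -0.193, -0.981, 0.899], [0.0, 0.0, 0.0, 1.0]]
side 44.43561230800679 [[-0.943, -0.175, 0.282, 0.198], [-0.332, 0.469, -0.818, 0.918], [0.011, -0.865, -0.501, 0.684], [0.0, 0.0, 0.0, 1.0]]
{'clock': 0.1, 'joint_pos': array([-5.63735088e+01,  2.05881117e+01,  6.37433163e-01, -1.68347993e-02,
       -7.01363266e+01, -1.65080744e+01]), 'qvel': array([ 0.02006496, -0.03712775,  0.05643738,  0.02948902, -0.00325072,
       -0.00444984]), 'tau': array([-3.05859510e-03, -5.84162199e+01,  2.93750721e+01,  7.01524571e+00,
        1.02184087e-02, -7.04745207e-05]), 'tool_pos': array([ 0.19853373, -0.64468214,  0.23369832]), 'orientation': array([ 1.79912084e+02, -9.55057964e-03, -1.62887308e+02]), 'force': array([ 0.2406112 ,  0.15889287, -0.15634278]), 'moment': array([ 0.03541712, -0.01957478,  0.01914474]), 'gripper_force': 0.0, 'opening': 0.08755904118807344}
```

View pics/top0.png

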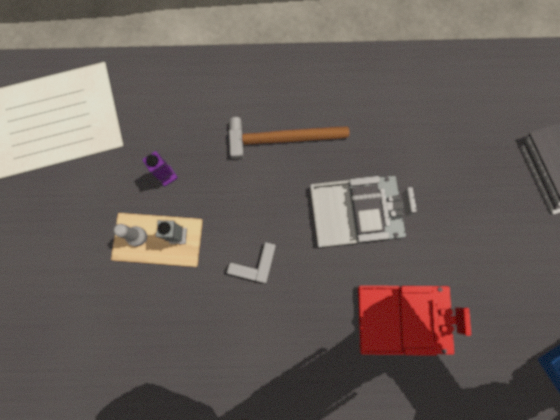

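View pics/side0.png

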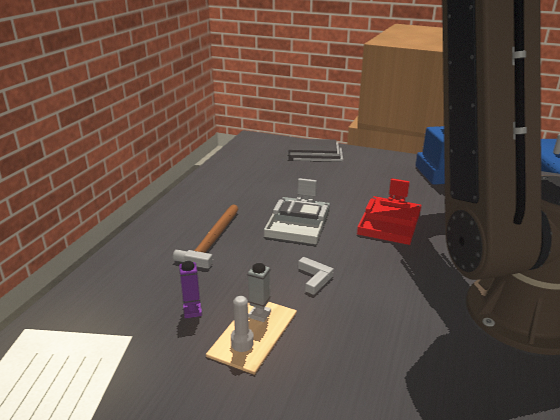

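Top view: candidates are the grey punch with black cap at (170,232) on the plywood and a purple one at (160,168). There is a grey jig at (365,210) and a red one at (410,320). The grey ones fit the description. The drift is the bare steel piece at (130,236). I'll confirm in an enlarged crop and measure.

```bash
python3 - <<'E'
from h import *
z=np.load('top0.npz'); p=z['p'];W=z['W']
a=cv2.resize(p[200:275,100:210],None,fx=5,fy=5,interpolation=cv2.INTER_CUBIC)
b=cv2.resize(p[170:255,300:425],(550,375),interpolation=cv2.INTER_CUBIC)
save('crop.png',np.vstack([a[:, :550][:300],b[:300]]) if 0 else np.vstack([cv2.resize(a,(400,273)),cv2.resize(b,(440,299))[:, :400]]))
def rect(name,mask,c0,c1,r0,r1):
    M=np.zeros(mask.shape,bool); M[r0:r1,c0:c1]=mask[r0:r1,c0:c1]
    Q=W[M]; r=cv2.minAreaRect(Q[:,:2].astype(np.float32)*1000)
    print(name,M.sum(),'med',np.round(np.median(Q,0),4),np.round(r[0],1),np.round(r[1],1),round(r[2],1))
Z=W[...,2]
rect('cap',(Z>.116),145,200,205,260)
rect('body',(Z>.1)&(Z<.135),145,200,205,260)
rect('drift',(Z>.08),105,147,205,260)
hsv=cv2.cvtColor(p,cv2.COLOR_RGB2HSV)
rect('plate',(hsv[...,1]>90)&(Z<.014)&(Z>.003),100,215,200,275)
rect('tab',(Z>.068)&(Z<.09),395,425,170,230)
rect('coupon+cheeks',(Z>.027)&(Z<.04),345,392,165,260)
rect('patch',(Z>.027)&(Z<.04)&(p.mean(2)>150),355,385,203,236)
rect('jigall',(Z>.015)&(Z<.045),300,412,165,260)
rect('purple',(Z>.1),140,180,145,190)
E
```

```text
cap 276 med [0.4964 0.1966 0.1241] [449.9  95.5] [266.5  36.5] 64.7
body 347 med [0.4962 0.1963 0.1186] [498.8 199.7] [32.7 32.7] 86.6
drift 225 med [0.4966 0.2794 0.1103] [445.7 138. ] [338.9  24.9] 70.1
plate 1086 med [0.4736 0.2524 0.0081] [491.3 245.7] [180.4 100.3] 83.1
tab 156 med [ 0.5501 -0.2741  0.0763] [ 550.6 -275.4] [49.9 11. ] 4.3
coupon+cheeks 1915 med [ 0.5441 -0.2018  0.0321] [ 545.  -208.2] [131.9  82.9] 4.9
patch 488 med [ 0.518  -0.2031  0.0324] [ 522.  -206.1] [54.  67.7] 88.6
jigall 3370 med [ 0.5433 -0.2114  0.0308] [ 543.3 -182.3] [133.5 191.2] 5.2
purple 296 med [0.628  0.2257 0.1117] [504.4 118. ] [370.5  35.7] 41.1
```

View pics/crop.png

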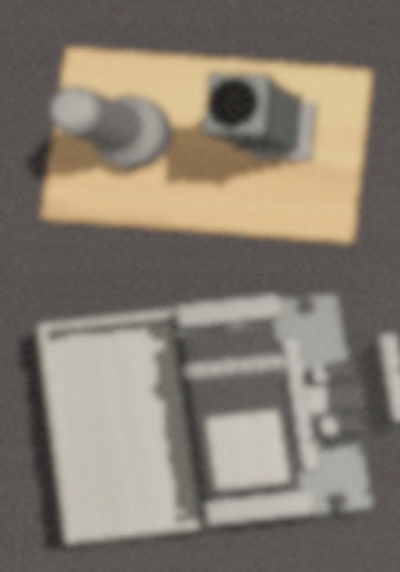

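The crop confirms the grey punch (black cap) at (170,232), with the drift to its left, and the grey jig with its coupon, whose bright patch is at the bottom. I'll go above the jig to measure from near, then on to the punch.

```bash
cat >> h.py <<'E'
def plan(xyz,yaw,n,cmd=None):
    "rows (cm, rad) in tool axes to go to xyz, yaw with the tool down"
    o=ctrl.get_obs(); p=np.array(o['tool_pos']); y=o['orientation'][2]
    if cmd: p,y=np.array(cmd[:3]),cmd[3]
    print('at',np.round(p,4),np.round(o['orientation'],2),'t',round(o['clock'],2),'F',np.round(o['force'],1))
    dy=np.radians((yaw-y+180)%360-180)/n; dp=(np.array(xyz)-p)/n*100
    for i in range(n):
        a=np.radians(y)+dy*i; c,s=np.cos(a),np.sin(a)
        print([round(v,2) for v in (c*dp[0]+s*dp[1],s*dp[0]-c*dp[1],-dp[2])],round(-dy,3))
E
python3 -c "
from h import *
plan([.53,-.28,.29],-85.3,12)"
```

```text
at [ 0.1985 -0.6447  0.2337] [ 1.7991e+02 -1.0000e-02 -1.6289e+02] t 0.1 F [ 0.2  0.2 -0.2]
[np.float64(-3.53), np.float64(2.09), np.float64(-0.47)] -0.113
[np.float64(-3.75), np.float64(1.68), np.float64(-0.47)] -0.113
[np.float64(-3.91), np.float64(1.25), np.float64(-0.47)] -0.113
[np.float64(-4.03), np.float64(0.8), np.float64(-0.47)] -0.113
[np.float64(-4.09), np.float64(0.34), np.float64(-0.47)] -0.113
[np.float64(-4.1), np.float64(-0.12), np.float64(-0.47)] -0.113
[np.float64(-4.07), np.float64(-0.58), np.float64(-0.47)] -0.113
[np.float64(-3.97), np.float64(-1.04), np.float64(-0.47)] -0.113
[np.float64(-3.83), np.float64(-1.48), np.float64(-0.47)] -0.113
[np.float64(-3.64), np.float64(-1.9), np.float64(-0.47)] -0.113
[np.float64(-3.4), np.float64(-2.3), np.float64(-0.47)] -0.113
[np.float64(-3.12), np.float64(-2.67), np.float64(-0.47)] -0.113
```

Call:
{"name": "move_arm", "arguments": {"moves": [8.7,-3.5,2.1,-0.5,0,0,-0.113,8.7,-3.7,1.7,-0.5,0,0,-0.113,8.7,-3.9,1.2,-0.5,0,0,-0.113,8.7,-4,0.8,-0.5,0,0,-0.113,8.7,-4.1,0.3,-0.5,0,0,-0.113,8.7,-4.1,-0.1,-0.5,0,0,-0.113,8.7,-4.1,-0.6,-0.5,0,0,-0.113,8.7,-4,-1,-0.5,0,0,-0.113]}}

```text
clock: 0.9
tool_pos: [0.4195, -0.4005, 0.2745]
orientation: [180.0, 0.0, -110.8]
force: [0.7, -0.5, -0.9]
opening: 0.0869
gripper_force: 0.0
```

Call:
{"name": "move_arm", "arguments": {"moves": [8.7,-3.8,-1.5,-0.5,0,0,-0.113,8.7,-3.6,-1.9,-0.5,0,0,-0.113,8.7,-3.4,-2.3,-0.5,0,0,-0.113,8.7,-3.1,-2.7,-0.5,0,0,-0.113,8.7,0,0,0,0,0,0,8.7,0,0,0,0,0,0,8.7,0,0,0,0,0,0]}}

```text
clock: 1.6
tool_pos: [0.5288, -0.2815, 0.2941]
orientation: [179.9, 0.0, -85.2]
force: [0.2, -0.5, -0.3]
opening: 0.0868
gripper_force: 0.0
```

```bash
python3 - <<'E'
from h import *
p,d,m=snap('wrist'); save('w0.png',p); np.savez('w0.npz',p=p,d=d,W=cloud(d,m))
print(np.round(m['cam_to_world'],3).tolist())
plan([.498,.198,.25],-93.4,11)
E
```

```text
[[-0.997, -0.078, -0.025, 0.536], [-0.081, 0.951, 0.297, -0.362], [0.0, 0.298, -0.954, 0.445], [0.0, 0.0, 0.0, 1.0]]
at [ 0.5287 -0.2818  0.2943] [ 1.7996e+02  1.0000e-02 -8.5270e+01] t 1.65 F [-0.5  0.2 -0.3]
[np.float64(-4.37), np.float64(-0.08), np.float64(0.4)] 0.013
[np.float64(-4.37), np.float64(-0.03), np.float64(0.4)] 0.013
[np.float64(-4.37), np.float64(0.03), np.float64(0.4)] 0.013
[np.float64(-4.37), np.float64(0.09), np.float64(0.4)] 0.013
[np.float64(-4.37), np.float64(0.14), np.float64(0.4)] 0.013
[np.float64(-4.37), np.float64(0.2), np.float64(0.4)] 0.013
[np.float64(-4.36), np.float64(0.26), np.float64(0.4)] 0.013
[np.float64(-4.36), np.float64(0.31), np.float64(0.4)] 0.013
[np.float64(-4.36), np.float64(0.37), np.float64(0.4)] 0.013
[np.float64(-4.35), np.float64(0.43), np.float64(0.4)] 0.013
[np.float64(-4.34), np.float64(0.48), np.float64(0.4)] 0.013
```

View pics/w0.png

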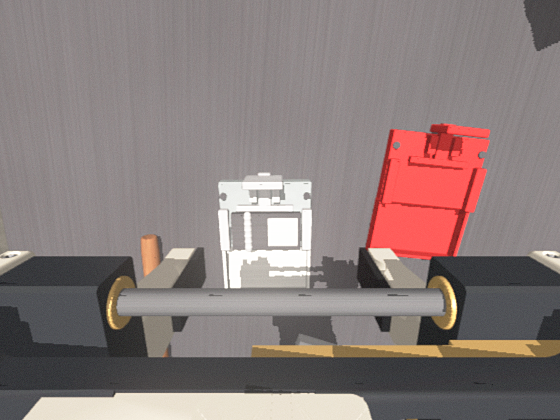

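The wrist view shows the jig squarely: bright patch at (283,232), tab at (264,183). Measuring these.

```bash
cat >> h.py <<'E'
def rect(W,mask,c0,c1,r0,r1,name=''):
    M=np.zeros(mask.shape,bool); M[r0:r1,c0:c1]=mask[r0:r1,c0:c1]
    k,l,s,_=cv2.connectedComponentsWithStats(M.astype(np.uint8)); M=l==1+np.argmax(s[1:,4])
    Q=W[M]; r=cv2.minAreaRect(Q[:,:2].astype(np.float32)*1000)
    print(name,M.sum(),'mean',np.round(Q.mean(0)*1000,1),np.round(r[0],1),np.round(r[1],1),round(r[2],1))
E
python3 - <<'E'
from h import *
z=np.load('w0.npz'); W=z['W'];p=z['p'];Z=W[...,2];g=p.mean(2)
print(g[232,260:320:2].astype(int), np.round(Z[232,260:320:6],3))
rect(W,(g>190)&(Z>.027)&(Z<.04),264,301,212,250,'patch')
rect(W,(g<130)&(Z>.027)&(Z<.04)|((g>190)&(Z>.027)&(Z<.04)),229,303,205,250,'coupon')
rect(W,(Z>.07)&(Z<.085),235,295,170,200,'tab')
rect(W,(Z>.027)&(Z<.045),215,315,205,250,'cheeks')
rect(W,(Z>.014)&(Z<.045),210,320,170,260,'jig')
E
```

```text
[161 161 160 157 254 254 253 253 253 253 253 253 253 253 253 253 253 253
 255 152 147 238 253 252 253 250 150 148 151 148] [0.033 0.032 0.033 0.033 0.033 0.033 0.033 0.033 0.033 0.   ]
patch 846 mean [ 521.1 -201.4   33. ] [ 521.4 -200.5] [43.4 43.7] 5.6
coupon 846 mean [ 521.1 -201.4   33. ] [ 521.4 -200.5] [43.4 43.7] 5.6
tab 361 mean [ 553.2 -277.4   77.1] [ 553.7 -276.9] [49.2 10.3] 4.9
cheeks 2910 mean [ 546.4 -204.9   32.8] [ 546.1 -205.1] [100.   68.1] 4.7
jig 5999 mean [ 548.1 -219.6   28.9] [ 547.3 -208.6] [132.1 123.9] 4.9
```

Call:
{"name": "move_arm", "arguments": {"moves": [8.7,-4.4,0,0.4,0,0,0.013,8.7,-4.4,0,0.4,0,0,0.013,8.7,-4.4,0,0.4,0,0,0.013,8.7,-4.4,0.1,0.4,0,0,0.013,8.7,-4.4,0.1,0.4,0,0,0.013,8.7,-4.4,0.2,0.4,0,0,0.013,8.7,-4.4,0.2,0.4,0,0,0.013,8.7,-4.4,0.2,0.4,0,0,0.013]}}

```text
clock: 2.45
tool_pos: [0.5073, 0.0707, 0.2627]
orientation: [-180.0, 0.0, -91.3]
force: [0.3, -0.4, -0.3]
opening: 0.0873
gripper_force: 0.0
```

Call:
{"name": "move_arm", "arguments": {"moves": [8.7,-4.0,0.3,0,0,0,0.013,8.7,-2.0,0.3,0,0,0,0.013,8.7,0,0,0,0,0,0.013,8.7,0,0,0,0,0,0,8.7,0,0,0,0,0,0]}}

```text
clock: 2.95
tool_pos: [0.5033, 0.1291, 0.2626]
orientation: [180.0, -0.0, -93.5]
force: [0.4, -0.6, 0.5]
opening: 0.0867
gripper_force: 0.0
```

```bash
python3 - <<'E'
from h import *
p,d,m=snap('wrist'); save('w1.png',p); np.savez('w1.npz',p=p,d=d,W=cloud(d,m))
plan([.498,.198,.25],-93.4,3)
E
```

```text
at [0.5034 0.129  0.2626] [-180.     -0.    -93.46] t 3.0 F [ 0.  -1.6  0.1]
[np.float64(-2.28), np.float64(0.32), np.float64(0.42)] -0.0
[np.float64(-2.28), np.float64(0.32), np.float64(0.42)] -0.0
[np.float64(-2.28), np.float64(0.32), np.float64(0.42)] -0.0
```

View pics/w1.png

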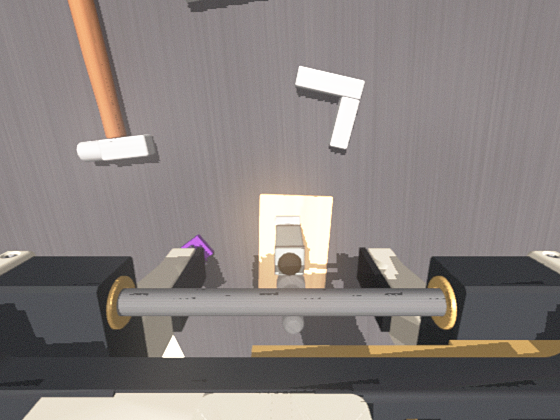

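The punch cap is at (289,264) with its body squarely aligned, between the open jaws; the drift is behind it at (291,300).

```bash
python3 - <<'E'
from h import *
z=np.load('w1.npz'); W=z['W'];p=z['p'];Z=W[...,2]
print(np.round(W[225:285:4,289],3).tolist())
rect(W,(Z>.112)&(Z<.135),265,320,215,280,'body top+cap')
rect(W,(Z>.124)&(Z<.135),265,320,215,280,'cap')
rect(W,(Z>.03)&(Z<.135),265,320,215,280,'body')
rect(W,(Z>.003)&(Z<.022)&(p.mean(2)>170),265,315,205,230,'foot')
E
```

```text
[[0.497, 0.183, 0.048], [0.498, 0.183, 0.061], [0.498, 0.183, 0.075], [0.498, 0.183, 0.088], [0.499, 0.183, 0.099], [0.499, 0.183, 0.11], [0.499, 0.184, 0.118], [0.499, 0.186, 0.123], [0.5, 0.189, 0.127], [0.5, 0.192, 0.129], [0.5, 0.197, 0.129], [0.5, 0.202, 0.128], [0.501, 0.207, 0.128], [0.501, 0.265, 0.033], [0.502, 0.268, 0.039]]
body top+cap 865 mean [500.2 194.5 122. ] [500.  198.3] [32.6 32. ] 85.9
cap 378 mean [500.2 197.2 127. ] [500.5 197.6] [23.  24.1] 85.6
body 1526 mean [499.9 193.5 101.3] [501.  225.9] [88.2 32.9] 87.9
foot 1096 mean [495.3 183.2  10.5] [495.6 185.8] [36.3 69.1] 86.3
```

```bash
python3 -c "
from h import *
plan([.4998,.1985,.20],-94,2)
plan([.4998,.1985,.082],-94,4,cmd=[.4998,.1985,.2,-94])"
```

```text
at [0.5034 0.129  0.2626] [-180.     -0.    -93.46] t 3.0 F [ 0.  -1.6  0.1]
[np.float64(-3.46), np.float64(0.39), np.float64(3.13)] 0.005
[np.float64(-3.45), np.float64(0.4), np.float64(3.13)] 0.005
at [0.4998 0.1985 0.2   ] [-180.     -0.    -93.46] t 3.0 F [ 0.  -1.6  0.1]
[np.float64(-0.0), np.float64(0.0), np.float64(2.95)] -0.0
[np.float64(-0.0), np.float64(0.0), np.float64(2.95)] -0.0
[np.float64(-0.0), np.float64(0.0), np.float64(2.95)] -0.0
[np.float64(-0.0), np.float64(0.0), np.float64(2.95)] -0.0
```

Call:
{"name": "move_arm", "arguments": {"moves": [8.7,-3.45,0.4,3.13,0,0,0.005,8.7,-3.45,0.4,3.13,0,0,0.005,8.7,0,0,0,0,0,0,8.7,0,0,3,0,0,0,8.7,0,0,3,0,0,0,8.7,0,0,3,0,0,0,8.7,0,0,2.8,0,0,0,8.7,0,0,0,0,0,0]}}

```text
clock: 3.8
tool_pos: [0.4979, 0.1971, 0.0791]
orientation: [179.7, -0.2, -94.1]
force: [-0.4, -0.5, 0.5]
opening: 0.0871
gripper_force: 0.0
```

```bash
python3 - <<'E'
from h import *
plan([.4998,.1985,.082],-94,1)
E
```

```text
at [0.4979 0.1971 0.0791] [179.73  -0.24 -94.06] t 3.8 F [-0.4 -0.5  0.5]
[np.float64(-0.16), np.float64(-0.18), np.float64(-0.29)] -0.001
```

Call:
{"name": "move_arm", "arguments": {"moves": [8.7,-0.1,-0.15,-0.2,0,0,0,8.7,0,0,0,0,0,0,2,0,0,0,0,0,0,2,0,0,0,0,0,0,2,0,0,0,0,0,0,2,0,0,0,0,0,0,2,0,0,0,0,0,0,2,0,0,0,0,0,0]}}

```text
clock: 4.6
tool_pos: [0.5011, 0.2006, 0.084]
orientation: [180.0, -0.0, -93.9]
force: [-0.3, -1.2, 0.4]
opening: 0.0446
gripper_force: 0.0
```

Call:
{"name": "move_arm", "arguments": {"moves": [2,0,0,0,0,0,0,2,0,0,0,0,0,0,2,0,0,0,0,0,0,2,0,0,0,0,0,0]}}

```text
clock: 5.0
tool_pos: [0.501, 0.2005, 0.0839]
orientation: [180.0, -0.0, -94.0]
force: [-0.1, 0.0, -0.8]
opening: 0.032
gripper_force: 30.0
```

Call:
{"name": "move_arm", "arguments": {"moves": [2,0,0,-1,0,0,0,2,0,0,-3,0,0,0,2,0,0,-4,0,0,0,2,0,0,-3.6,0,0,0,2,0,0,0,0,0,0,2,0,0,0,0,0,0]}}

```text
clock: 5.6
tool_pos: [0.501, 0.2008, 0.2008]
orientation: [-179.9, 0.1, -94.0]
force: [-0.6, -0.3, -5.0]
opening: 0.0316
gripper_force: 30.0
```

```bash
python3 - <<'E'
from h import *
p,d,m=snap('wrist'); save('w2.png',p); np.savez('w2.npz',p=p,d=d,W=cloud(d,m))
plan([.5215,-.201,.20],-85.1,11)
E
```

```text
at [0.5004 0.2002 0.1995] [179.94   0.   -93.98] t 5.65 F [-0.5  0.2 -3.6]
[np.float64(3.63), np.float64(-0.44), np.float64(-0.0)] -0.014
[np.float64(3.63), np.float64(-0.39), np.float64(-0.0)] -0.014
[np.float64(3.64), np.float64(-0.34), np.float64(-0.0)] -0.014
[np.float64(3.64), np.float64(-0.29), np.float64(-0.0)] -0.014
[np.float64(3.64), np.float64(-0.24), np.float64(-0.0)] -0.014
[np.float64(3.65), np.float64(-0.19), np.float64(-0.0)] -0.014
[np.float64(3.65), np.float64(-0.14), np.float64(-0.0)] -0.014
[np.float64(3.65), np.float64(-0.09), np.float64(-0.0)] -0.014
[np.float64(3.65), np.float64(-0.03), np.float64(-0.0)] -0.014
[np.float64(3.65), np.float64(0.02), np.float64(-0.0)] -0.014
[np.float64(3.65), np.float64(0.07), np.float64(-0.0)] -0.014
```

View pics/w2.png

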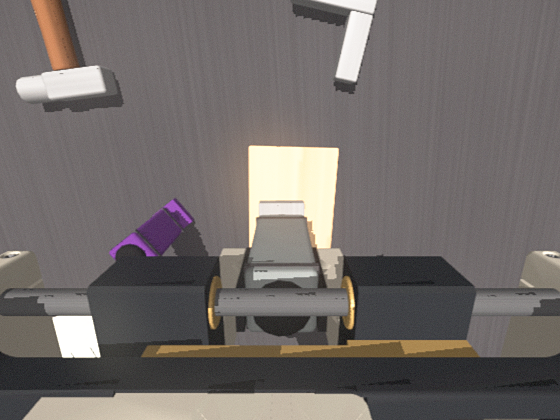

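The punch is held straight, with its foot visible at (281,208) and its body at (281,245). Measuring its offset and tilt relative to the TCP.

```bash
python3 - <<'E'
from h import *
z=np.load('w2.npz'); W=z['W']
T=np.array([.5004,.2002,.1995]); a=np.radians(-93.98); c,s=np.cos(a),np.sin(a)
R=np.array([[c,s,0],[s,-c,0],[0,0,-1.]])  # columns = tool axes
L=(W-T)@R*1000
sel=(L[...,2]>-30)&(L[...,2]<95)&(abs(L[...,1])<25)&(abs(L[...,0])<30)
sel[:195]=0; sel[:,:240]=0; sel[:,325:]=0
for r in range(198,272,6):
    q=L[r][sel[r]]
    if len(q)>3: print(r,len(q),np.round(np.median(q,0),1),'y',np.round([q[:,1].min(),q[:,1].max()],1))
E
```

```text
204 46 [17.3 -1.8 63.9] y [-18.4  14.8]
210 46 [12.6 -1.8 63.9] y [-18.4  14.8]
216 46 [17.1 -1.7 36.9] y [-16.4  13.1]
222 52 [17.  -1.7 25.6] y [-17.9  14.6]
228 51 [17.  -1.4 15.3] y [-16.7  13.4]
234 56 [16.9 -1.6  6.1] y [-17.4  14.1]
240 57 [17.  -1.9 -2.4] y [-17.1  13.8]
246 60 [ 17.   -1.6 -10. ] y [-16.7  13.4]
252 85 [ 16.9  -0.8 -16.9] y [-23.   21.4]
258 85 [ 16.8  -0.8 -23.3] y [-22.   20.3]
264 29 [ 16.9  -1.7 -29.4] y [-21.8  20.1]
270 11 [  9.2  16.8 -20.5] y [-21.   20.2]
```

Call:
{"name": "move_arm", "arguments": {"moves": [2,2,-0.4,0,0,0,-0.014,2,3.7,-0.4,0,0,0,-0.014,2,3.7,-0.4,0,0,0,-0.014,2,3.7,-0.3,0,0,0,-0.014,2,3.7,-0.3,0,0,0,-0.014,2,3.7,-0.2,0,0,0,-0.014,2,3.7,-0.2,0,0,0,-0.014,2,3.7,-0.1,0,0,0,-0.014]}}

```text
clock: 6.45
tool_pos: [0.5181, -0.0805, 0.1982]
orientation: [179.8, -0.0, -87.5]
force: [1.2, -0.3, -3.0]
opening: 0.0318
gripper_force: 30.0
```

Call:
{"name": "move_arm", "arguments": {"moves": [2,3.7,-0.1,0,0,0,-0.014,2,3.5,0,0,0,0,-0.014,2,2.6,0,0,0,0,-0.014,2,1.5,0,0,0,0,0,2,0,0,0,0,0,0,2,0,0,0,0,0,0,2,0,0,0,0,0,0]}}

```text
clock: 7.15
tool_pos: [0.5268, -0.1909, 0.1995]
orientation: [180.0, 0.0, -85.1]
force: [0.5, 0.6, -3.0]
opening: 0.0315
gripper_force: 30.0
```

```bash
python3 - <<'E'
from h import *
plan([.5196,-.1999,.122],-85.1,3)
E
```

```text
at [ 0.5268 -0.1909  0.1995] [ 1.7995e+02  2.0000e-02 -8.5100e+01] t 7.15 F [ 0.5  0.6 -3. ]
[np.float64(0.28), np.float64(0.27), np.float64(2.58)] 0.0
[np.float64(0.28), np.float64(0.27), np.float64(2.58)] 0.0
[np.float64(0.28), np.float64(0.27), np.float64(2.58)] 0.0
```

Call:
{"name": "move_arm", "arguments": {"moves": [2,0.4,0.4,0,0,0,0,2,0.44,0.41,2,0,0,0,2,0,0,3,0,0,0,2,0,0,2.2,0,0,0,2,0,0,0.5,0,0,0,2,0,0,0,0,0,0,2,0,0,0,0,0,0]}}

```text
clock: 7.85
tool_pos: [0.5206, -0.2007, 0.1243]
orientation: [-179.9, -0.0, -85.1]
force: [1.0, -0.0, -2.9]
opening: 0.0318
gripper_force: 30.0
```

```bash
python3 - <<'E'
from h import *
p,d,m=snap('wrist'); q,e,n=snap('side'); np.savez('w3.npz',p=p,d=d,W=cloud(d,m))
a=cv2.resize(p[130:280,200:360],(400,375),interpolation=cv2.INTER_CUBIC)
b=cv2.resize(q[150:270,240:360],(375,375),interpolation=cv2.INTER_CUBIC)
save('w3.png',np.hstack([a,b]))
plan([.5196,-.1999,.122],-85.1,1)
E
```

```text
at [ 0.5206 -0.2008  0.1244] [-1.7987e+02 -3.0000e-02 -8.5100e+01] t 7.95 F [ 0.6  0.3 -3. ]
[np.float64(-0.1), np.float64(0.1), np.float64(0.24)] -0.0
```

View pics/w3.png

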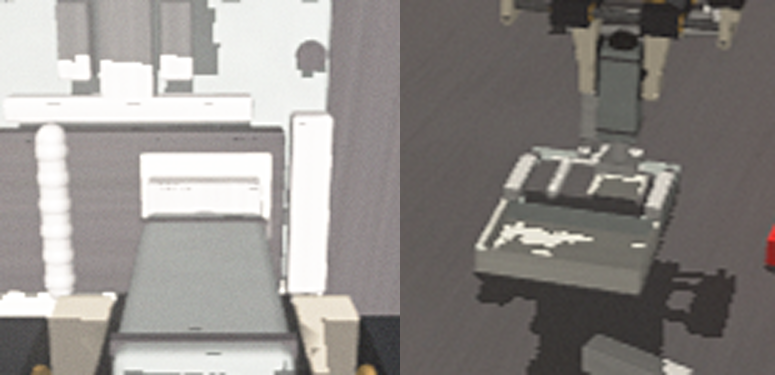

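The foot (crop 148–262) sits centred laterally in the patch (140–272), sides parallel. Checking numerically.

```bash
python3 - <<'E'
from h import *
z=np.load('w3.npz'); W=z['W'];g=z['p'].mean(2)
T=np.array([.5206,-.2008,.1244]); a=np.radians(-85.1); c,s=np.cos(a),np.sin(a)
R=np.array([[c,s,0],[s,-c,0],[0,0,-1.]]); L=(W-T)@R*1000
for r in list(range(185,222,2)):
    row=L[r,250:312]; b=g[r,250:312]>185
    q=row[b]
    if len(q)>3: print(r,len(q),'x',np.round(np.median(q[:,0]),1),'z',np.round(np.median(q[:,2]),1),'y',[ (round(float(v[1]),1),round(float(v[2]))) for v in (q[0],q[3],q[-4],q[-1])])
E
```

```text
191 52 x 21.4 z 91.5 y [(-21.3, 92), (-18.8, 92), (17.8, 92), (20.3, 93)]
193 53 x 19.7 z 91.5 y [(-21.2, 91), (-18.8, 91), (18.7, 93), (21.1, 92)]
195 53 x 18.1 z 91.4 y [(-21.4, 92), (-18.9, 92), (18.7, 92), (21.1, 92)]
197 53 x 16.4 z 91.4 y [(-21.4, 92), (-18.9, 91), (18.8, 93), (21.1, 91)]
199 53 x 14.7 z 91.3 y [(-21.4, 91), (-18.9, 91), (18.7, 91), (21.1, 91)]
201 53 x 18.7 z 71.1 y [(-21.3, 90), (-17.3, 70), (18.8, 92), (21.2, 91)]
203 53 x 18.6 z 66.1 y [(-21.5, 91), (-17.1, 67), (18.7, 91), (21.1, 90)]
205 53 x 17.3 z 65.4 y [(-21.6, 92), (-17.0, 65), (18.8, 91), (21.4, 93)]
207 53 x 15.7 z 65.3 y [(-21.6, 92), (-17.2, 66), (18.8, 92), (21.4, 92)]
209 53 x 14.2 z 65.3 y [(-21.5, 90), (-17.1, 65), (18.8, 90), (21.3, 91)]
211 52 x 12.5 z 65.7 y [(-20.8, 91), (-16.4, 66), (18.8, 90), (21.5, 92)]
213 51 x 11.1 z 65.3 y [(-0.4, -151), (-16.4, 65), (18.1, 91), (20.6, 91)]
215 43 x 17.6 z 41.0 y [(-20.9, 91), (-14.7, 42), (18.2, 91), (20.6, 91)]
```

Call:
{"name": "move_arm", "arguments": {"moves": [2,0,0.08,0.4,0,0,0,2,0,0,0.5,0,0,0,2,0,0,0.4,0,0,0,2,0,0,0.3,0,0,0,2,0,0,0.3,0,0,0,2,0,0,0,0,0,0]}}

```text
clock: 8.55
tool_pos: [0.5187, -0.2009, 0.104]
orientation: [180.0, -0.0, -85.1]
force: [-3.4, 1.5, 4.5]
opening: 0.0317
gripper_force: 30.0
```

Call:
{"name": "move_arm", "arguments": {"moves": [2,0,0,0.3,0,0,0,2,0,0,0.2,0,0,0,2,0,0,0,0,0,0,2,0,0,0,0,0,0]}}

```text
clock: 8.95
tool_pos: [0.5189, -0.201, 0.0996]
orientation: [-180.0, -0.0, -85.1]
force: [-3.2, 2.4, 7.4]
opening: 0.032
gripper_force: 30.0
```

```bash
python3 - <<'E'
from h import *
p,d,m=snap('wrist'); W=cloud(d,m); g=p.mean(2); o=ctrl.get_obs()
T=np.array(o['tool_pos']); a=np.radians(o['orientation'][2]); c,s=np.cos(a),np.sin(a); print(T,o['orientation'],o['force'])
R=np.array([[c,s,0],[s,-c,0],[0,0,-1.]]); L=(W-T)@R*1000
for r in list(range(176,222,4)):
    q=L[r,240:320][g[r,240:320]>185]
    if len(q)>3: print(r,len(q),'x',np.round(np.median(q[:,0]),1),'z',np.round(np.median(q[:,2]),1),'y',[ (round(float(v[1]),1),round(float(v[2]))) for v in (q[0],q[4],q[-5],q[-1])])
E
```

```text
[ 0.51896888 -0.20099345  0.09967949] [-1.79985122e+02 -2.13636977e-02 -8.51132001e+01] [-4.04578272  1.44013798  5.91543692]
176 80 x 38.3 z 68.2 y [(-30.4, 68), (-27.4, 67), (25.0, 79), (28.2, 80)]
180 80 x 35.4 z 68.3 y [(-30.3, 67), (-27.6, 68), (25.2, 79), (27.8, 76)]
184 79 x 32.4 z 68.1 y [(-30.5, 67), (-27.6, 68), (24.5, 79), (26.9, 67)]
188 5 x 27.5 z 76.3 y [(24.6, 79), (26.8, 66), (24.6, 79), (26.8, 66)]Traceback (most recent call last):
  File "<stdin>", line 7, in <module>
IndexError: index 4 is out of bounds for axis 0 with size 4
```

Call:
{"name": "move_arm", "arguments": {"moves": [2,0,0,0.1,0,0,0,2,0,0,0,0,0,0,2,0,0,0,0,0,0,2,0,0,0,0,0,0,2,0,0,0,0,0,0,2,0,0,0,0,0,0,2,0,0,0,0,0,0,2,0,0,0,0,0,0]}}

```text
clock: 9.8
tool_pos: [0.5189, -0.201, 0.0988]
orientation: [-180.0, -0.0, -85.1]
force: [-3.0, 1.1, 6.8]
opening: 0.0316
gripper_force: 30.0
```

```bash
python3 - <<'E'
from h import *
p,d,m=snap('wrist'); W=cloud(d,m); g=p.mean(2); o=ctrl.get_obs()
T=np.array(o['tool_pos']); a=np.radians(o['orientation'][2]); c,s=np.cos(a),np.sin(a); print(T,o['force'])
R=np.array([[c,s,0],[s,-c,0],[0,0,-1.]]); L=(W-T)@R*1000
a=cv2.resize(p[130:280,200:360],(640,600),interpolation=cv2.INTER_CUBIC); save('w4.png',a)
print([ (r,np.round(L[r,281],1).tolist()) for r in range(188,230,3)])
E
```

```text
[ 0.51894167 -0.20099473  0.0987683 ] [-3.5043906   1.949217    7.53308641]
[(188, [28.3, -0.8, 72.9]), (191, [27.7, -0.8, 65.9]), (194, [25.3, -0.8, 66.5]), (197, [23.2, -0.8, 66.1]), (200, [21.1, -0.8, 65.3]), (203, [18.9, -0.8, 65.1]), (206, [18.7, -0.8, 57.9]), (209, [17.1, -0.8, 55.9]), (212, [14.7, -0.8, 56.5]), (215, [17.8, -0.8, 40.4]), (218, [18.1, -0.8, 33.3]), (221, [17.3, -0.8, 29.9]), (224, [18.1, -0.7, 22.3]), (227, [17.7, -0.7, 18.2])]
```

View pics/w4.png

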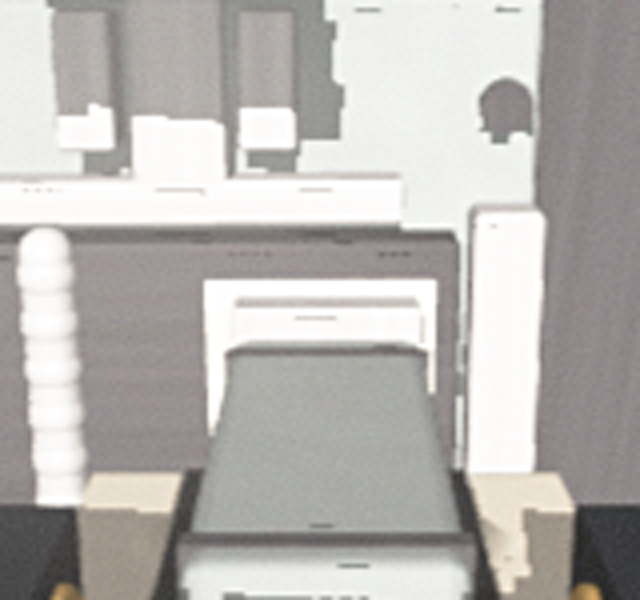

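The foot (235–424) is flat on the patch (205–437), about 1.5 mm off centre, sides parallel, spring in about 9.5 mm, and it has been held over 1 s. Lifting straight off.

Call:
{"name": "move_arm", "arguments": {"moves": [2,0,0,-0.5,0,0,0,2,0,0,-0.6,0,0,0,2,0,0,-1,0,0,0,2,0,0,-2.5,0,0,0,2,0,0,-3,0,0,0,2,0,0,-2.5,0,0,0,2,0,0,0,0,0,0]}}

```text
clock: 10.55
tool_pos: [0.5212, -0.2013, 0.2031]
orientation: [-179.6, -0.1, -85.1]
force: [0.8, 0.6, -3.6]
opening: 0.0322
gripper_force: 30.0
```

```bash
python3 - <<'E'
from h import *
plan([.5008,.2003,.20],-94,11)
E
```

```text
at [ 0.5212 -0.2013  0.2031] [-1.7961e+02 -1.0000e-01 -8.5100e+01] t 10.55 F [ 0.8  0.6 -3.6]
[np.float64(-3.65), np.float64(-0.13), np.float64(0.03)] 0.014
[np.float64(-3.65), np.float64(-0.08), np.float64(0.03)] 0.014
[np.float64(-3.66), np.float64(-0.02), np.float64(0.03)] 0.014
[np.float64(-3.66), np.float64(0.03), np.float64(0.03)] 0.014
[np.float64(-3.65), np.float64(0.08), np.float64(0.03)] 0.014
[np.float64(-3.65), np.float64(0.13), np.float64(0.03)] 0.014
[np.float64(-3.65), np.float64(0.18), np.float64(0.03)] 0.014
[np.float64(-3.65), np.float64(0.23), np.float64(0.03)] 0.014
[np.float64(-3.64), np.float64(0.29), np.float64(0.03)] 0.014
[np.float64(-3.64), np.float64(0.34), np.float64(0.03)] 0.014
[np.float64(-3.63), np.float64(0.39), np.float64(0.03)] 0.014
```

Call:
{"name": "move_arm", "arguments": {"moves": [2,-2,-0.1,0,0,0,0.014,2,-3.6,-0.1,0,0,0,0.014,2,-3.7,0,0,0,0,0.014,2,-3.7,0,0,0,0,0.014,2,-3.7,0.1,0,0,0,0.014,2,-3.7,0.1,0,0,0,0.014,2,-3.7,0.2,0,0,0,0.014,2,-3.7,0.2,0,0,0,0.014]}}

```text
clock: 11.35
tool_pos: [0.505, 0.0785, 0.1983]
orientation: [180.0, 0.0, -91.6]
force: [0.4, -0.1, -3.7]
opening: 0.0316
gripper_force: 30.0
```

Call:
{"name": "move_arm", "arguments": {"moves": [2,-3.7,0.3,0,0,0,0.014,2,-3.6,0.3,0,0,0,0.014,2,-3,0.4,0,0,0,0.014,2,-1.5,0,0,0,0,0,2,0,0,0,0,0,0,2,0,0,0,0,0,0,2,0,0,0,0,0,0]}}

```text
clock: 12.05
tool_pos: [0.5007, 0.1944, 0.1986]
orientation: [180.0, -0.0, -94.0]
force: [-0.0, -0.9, -3.7]
opening: 0.0319
gripper_force: 30.0
```

```bash
python3 - <<'E'
from h import *
plan([.5008,.2003,.084],-94,1)
E
```

```text
at [0.5007 0.1944 0.1986] [ 1.7996e+02 -3.0000e-02 -9.3990e+01] t 12.05 F [-0.  -0.9 -3.7]
[np.float64(-0.59), np.float64(0.03), np.float64(11.46)] 0.0
```

Call:
{"name": "move_arm", "arguments": {"moves": [2,-0.4,0,3,0,0,0,2,0,0,3.5,0,0,0,2,0,0,3,0,0,0,2,0,0,1,0,0,0,2,0,0,0.5,0,0,0,2,0,0,0,0,0,0,2,0,0,0,0,0,0]}}

```text
clock: 12.75
tool_pos: [0.5022, 0.1997, 0.0904]
orientation: [-179.9, 0.1, -94.0]
force: [-0.7, 0.1, -2.8]
opening: 0.0315
gripper_force: 30.0
```

Call:
{"name": "move_arm", "arguments": {"moves": [2,0,0,0.3,0,0,0,2,0,0,0.2,0,0,0,2,0,0,0.1,0,0,0,2,0,0,0,0,0,0,2,0,0,0,0,0,0]}}

```text
clock: 13.25
tool_pos: [0.5014, 0.1995, 0.0835]
orientation: [-180.0, 0.0, -93.9]
force: [-1.2, 1.2, 2.1]
opening: 0.0319
gripper_force: 30.0
```

Call:
{"name": "move_arm", "arguments": {"moves": [8.7,0,0,0,0,0,0,8.7,0,0,0,0,0,0,8.7,0,0,0,0,0,0,8.7,0,0,0,0,0,0,8.7,0,0,0,0,0,0,8.7,0,0,0,0,0,0,8.7,0,0,0,0,0,0,8.7,0,0,0,0,0,0]}}

```text
clock: 14.05
tool_pos: [0.5012, 0.1993, 0.0829]
orientation: [-180.0, -0.0, -94.0]
force: [0.1, 0.5, -0.2]
opening: 0.0857
gripper_force: 0.0
```

Call:
{"name": "move_arm", "arguments": {"moves": [8.7,0,0,-1,0,0,0,8.7,0,0,-3,0,0,0,8.7,0,0,-4,0,0,0,8.7,0,0,-4,0,0,0,8.7,0,0,-3,0,0,0,8.7,4,0,0,0,0,0,8.7,3,0,0,0,0,0,8.7,0,0,0,0,0,0]}}

```text
clock: 14.85
tool_pos: [0.4957, 0.1269, 0.2343]
orientation: [-180.0, 0.0, -94.1]
force: [-0.2, 0.5, -0.3]
opening: 0.0869
gripper_force: 0.0
```

```bash
python3 - <<'E'
from h import *
p,d,m=snap('wrist'); W=cloud(d,m); Z=W[...,2]; q,_,_=snap('top'); 
rect(W,(Z>.112)&(Z<.135),255,320,190,290,'top')
rect(W,(Z>.03)&(Z<.1),255,320,190,290,'body')
save('w5.png',np.hstack([cv2.resize(p[150:300,200:360],(400,375)),cv2.resize(q[190:280,90:210],(400,375))[:, :400]]))
plan([.553,-.325,.20],-85.1,13)
E
```

```text
top 955 mean [502.2 191.7 121.8] [502.8 196. ] [31.1 32.1] 86.4
body 602 mean [501.4 181.8  73.1] [501.3 182.8] [ 5.8 32.2] 82.5
at [0.4965 0.1289 0.2339] [-1.7994e+02  5.0000e-02 -9.4020e+01] t 14.95 F [ 0.6 -0.3  0.5]
[np.float64(3.45), np.float64(-0.68), np.float64(0.26)] -0.012
[np.float64(3.46), np.float64(-0.64), np.float64(0.26)] -0.012
[np.float64(3.47), np.float64(-0.6), np.float64(0.26)] -0.012
[np.float64(3.47), np.float64(-0.55), np.float64(0.26)] -0.012
[np.float64(3.48), np.float64(-0.51), np.float64(0.26)] -0.012
[np.float64(3.49), np.float64(-0.47), np.float64(0.26)] -0.012
[np.float64(3.49), np.float64(-0.43), np.float64(0.26)] -0.012
[np.float64(3.5), np.float64(-0.39), np.float64(0.26)] -0.012
[np.float64(3.5), np.float64(-0.35), np.float64(0.26)] -0.012
[np.float64(3.51), np.float64(-0.3), np.float64(0.26)] -0.012
[np.float64(3.51), np.float64(-0.26), np.float64(0.26)] -0.012
[np.float64(3.51), np.float64(-0.22), np.float64(0.26)] -0.012
[np.float64(3.51), np.float64(-0.18), np.float64(0.26)] -0.012
```

View pics/w5.png

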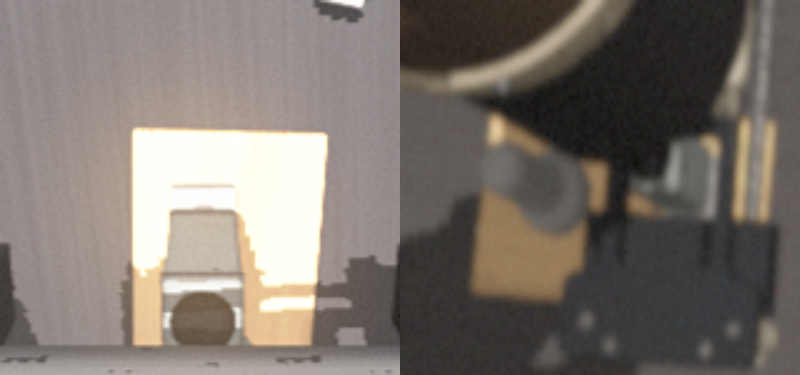

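The punch stands upright on the plate (202,320 in the left crop), clear of the drift. Now I'll go behind the ejector tab with closed fingers.

Call:
{"name": "move_arm", "arguments": {"moves": [0,2,-0.7,0.3,0,0,-0.012,0,3.5,-0.6,0.3,0,0,-0.012,0,3.5,-0.6,0.3,0,0,-0.012,0,3.5,-0.6,0.3,0,0,-0.012,0,3.5,-0.5,0.3,0,0,-0.012,0,3.5,-0.5,0.3,0,0,-0.012,0,3.5,-0.4,0.3,0,0,-0.012,0,3.5,-0.4,0.3,0,0,-0.012]}}

```text
clock: 15.75
tool_pos: [0.5334, -0.1375, 0.2091]
orientation: [-180.0, -0.0, -88.4]
force: [0.5, 0.3, 0.5]
opening: 0.0282
gripper_force: 0.0
```

Call:
{"name": "move_arm", "arguments": {"moves": [0,3.5,-0.4,0.3,0,0,-0.012,0,3.5,-0.3,0.3,0,0,-0.012,0,3.5,-0.3,0.3,0,0,-0.012,0,3.5,-0.2,0.3,0,0,-0.012,0,3,-0.2,0,0,0,-0.012,0,1.5,0,0,0,0,0,0,0,0,0,0,0,0,0,0,0,0,0,0,0]}}

```text
clock: 16.55
tool_pos: [0.5568, -0.3202, 0.1967]
orientation: [180.0, 0.0, -85.0]
force: [0.2, -0.3, -0.3]
opening: 0.0004
gripper_force: 0.0
```

```bash
python3 - <<'E'
from h import *
plan([.5572,-.325,.054],-85.1,4)
E
```

```text
at [ 0.5568 -0.3202  0.1967] [ 1.7998e+02  2.0000e-02 -8.5040e+01] t 16.55 F [ 0.2 -0.3 -0.3]
[np.float64(0.12), np.float64(0.0), np.float64(3.57)] 0.0
[np.float64(0.12), np.float64(0.0), np.float64(3.57)] 0.0
[np.float64(0.12), np.float64(0.0), np.float64(3.57)] 0.0
[np.float64(0.12), np.float64(0.0), np.float64(3.57)] 0.0
```

Call:
{"name": "move_arm", "arguments": {"moves": [0,0.5,0,3,0,0,0,0,0,0,4,0,0,0,0,0,0,4,0,0,0,0,0,0,3.2,0,0,0,0,0,0,0,0,0,0,0,0,0,0,0,0,0]}}

```text
clock: 17.15
tool_pos: [0.5576, -0.325, 0.0557]
orientation: [180.0, -0.0, -84.9]
force: [0.8, 0.3, 0.0]
opening: 0.0
gripper_force: 0.0
```

Call:
{"name": "move_arm", "arguments": {"moves": [0,-1,0,0,0,0,0,0,-1,0,0,0,0,0,0,-0.7,0,0,0,0,0,0,-0.7,0,0,0,0,0,0,-0.7,0,0,0,0,0,0,-0.7,0,0,0,0,0,0,0,0,0,0,0,0]}}

```text
clock: 17.85
tool_pos: [0.5535, -0.278, 0.056]
orientation: [-179.9, -0.1, -85.0]
force: [-0.2, -3.9, 3.1]
opening: 0.0002
gripper_force: 2.2
```

Call:
{"name": "move_arm", "arguments": {"moves": [0,-0.7,0,0,0,0,0,0,-0.7,0,0,0,0,0,0,-0.7,0,0,0,0,0,0,-0.7,0,0,0,0,0,0,-0.7,0,0,0,0,0,0,0,0,0,0,0,0]}}

```text
clock: 18.45
tool_pos: [0.5504, -0.2437, 0.056]
orientation: [-179.9, -0.1, -85.0]
force: [-1.0, -7.4, 4.5]
opening: 0.0006
gripper_force: 3.5
```

Call:
{"name": "move_arm", "arguments": {"moves": [0,-0.5,0,0,0,0,0,0,-0.5,0,0,0,0,0,0,-0.4,0,0,0,0,0,0,-0.3,0,0,0,0,0,0,0,0,0,0,0,0]}}

```text
clock: 18.95
tool_pos: [0.5489, -0.2271, 0.056]
orientation: [-179.9, -0.1, -85.0]
force: [-1.3, -9.5, 3.7]
opening: 0.0003
gripper_force: 4.2
```

Call:
{"name": "move_arm", "arguments": {"moves": [0,-0.2,0,0,0,0,0,0,-0.2,0,0,0,0,0,0,0,0,0,0,0,0]}}

```text
clock: 19.25
tool_pos: [0.5488, -0.2264, 0.0561]
orientation: [-179.9, -0.3, -85.0]
force: [1.5, -27.6, -0.4]
opening: 0.0003
gripper_force: 13.8
```

```bash
python3 - <<'E'
from h import *
p,d,m=snap('top'); q,_,_=snap('side')
save('w6.png',np.hstack([cv2.resize(p[160:260,290:430],(420,300)),cv2.resize(q[160:250,250:340],(300,300))]))
E
```

```text
(no output)
```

View pics/w6.png

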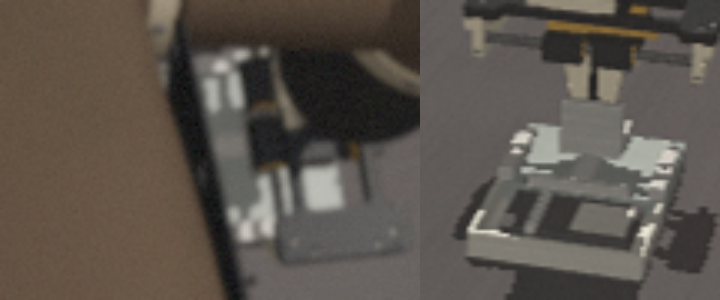

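The slide is at its stop (force jumped to 28 N) and the side view shows the coupon lying in the tray. Backing off so the slide returns.

Call:
{"name": "move_arm", "arguments": {"moves": [0,1,0,0,0,0,0,0,1.5,0,0,0,0,0,0,1.5,0,0,0,0,0,0,1.5,0,0,0,0,0,0,1.5,0,0,0,0,0,0,1.5,0,0,0,0,0,0,1.5,0,0,0,0,0,0,1,0,0,0,0,0]}}

```text
clock: 20.15
tool_pos: [0.5573, -0.3328, 0.0544]
orientation: [180.0, 0.0, -85.1]
force: [0.3, -0.2, 0.2]
opening: 0.0004
gripper_force: 0.0
```

Call:
{"name": "move_arm", "arguments": {"moves": [0,0,0,-3,0,0,0,0,0,0,-4,0,0,0,0,0,0,-4,0,0,0,0,0,0,-4,0,0,0,0,1,0,-4,0,0,0,0,1,0,-2,0,0,0,0,0,0,0,0,0,0,0,0,0,0,0,0,0]}}

```text
clock: 20.95
tool_pos: [0.5591, -0.3517, 0.2647]
orientation: [-180.0, 0.0, -85.0]
force: [-0.8, 0.0, -0.9]
opening: 0.0002
gripper_force: 0.0
```

```bash
python3 - <<'E'
from h import *
p,d,m=snap('wrist'); W=cloud(d,m); Z=W[...,2]; q,e,n=snap('side'); V=cloud(e,n); print(ctrl.get_obs()['tool_pos'])
np.savez('w7.npz',p=p,W=W)
# jig frame: seat ~ (546,-199.5), yaw 94.9
a=np.radians(94.9); X=np.array([np.cos(a),np.sin(a)]); Y=np.array([-X[1],X[0]])
J=lambda W:np.dstack([(W[...,:2]-[.546,-.2])@np.c_[X,Y],W[...,2]])*1000
for nm,A in(('wrist',J(W)),('side',J(V))):
    s=(abs(A[...,1])<26)&(A[...,0]<-20)&(A[...,2]>65)&(A[...,2]<82)&(A[...,0]>-100); print(nm,'tab',s.sum(),np.round(A[s].mean(0),1) if s.any() else '')
    s=(abs(A[...,1])<48)&(A[...,0]>35)&(A[...,0]<100)&(A[...,2]<40)
    if s.any(): 
        Q=A[s]; print('tray z hist',np.histogram(Q[:,2],[0,4,8,12,14,16,18,20,24,40])[0]); t=Q[(Q[:,2]>13)&(Q[:,2]<20)]
        print(np.round(np.percentile(t,[2,50,98],axis=0),1).tolist(), np.round(np.linalg.lstsq(np.c_[t[:,:2],np.ones(len(t))],t[:,2],rcond=None)[0],4))
save('side7.png',np.hstack([cv2.resize(q[130:360,180:380],(400,460)),cv2.resize(p[150:320,200:340],(380,460))]))
E
```

```text
[ 0.55867614 -0.35120177  0.26340832]
wrist tab 235 [-81.7  -0.7  72.7]
tray z hist [0 3 0 0 0 0 0 0 0]Traceback (most recent call last):
  File "<stdin>", line 12, in <module>
    return _quantile_unchecked(
        a, q, axis, out, overwrite_input, method, keepdims, weights)
    return _ureduce(a,
                    func=_quantile_ureduce_func,
    ...<5 lines>...
                    overwrite_input=overwrite_input,
                    method=method)
    r = func(a, **kwargs)
    result = _quantile(arr,
                       quantiles=q,
    ...<2 lines>...
                       out=out,
                       weights=wgt)
    slices_having_nans = np.isnan(arr[-1, ...])
                                  ~~~^^^^^^^^^
IndexError: index -1 is out of bounds for axis 0 with size 0
```

The tab is back at rest (its visible face at −82 mm). I've used all 10 pictures, so I'll check the coupon and punch by depth alone.

```bash
python3 - <<'E'
from h import *
q,e,n=snap('side'); V=cloud(e,n)
a=np.radians(94.9); X=np.array([np.cos(a),np.sin(a)]); Y=np.array([-X[1],X[0]])
A=np.dstack([(V[...,:2]-[.546,-.2])@np.c_[X,Y],V[...,2]])*1000
s=(abs(A[...,1])<46)&(A[...,0]>30)&(A[...,0]<100)&(A[...,2]<40)
Q=A[s]; print('tray z hist',np.histogram(Q[:,2],[-5,2,6,10,13,15,17,19,24,40])[0]); t=Q[(Q[:,2]>12)&(Q[:,2]<20)]
if len(t): print(np.round(np.percentile(t,[2,50,98],axis=0),1).tolist(), np.round(np.linalg.lstsq(np.c_[t[:,:2],np.ones(len(t))],t[:,2],rcond=None)[0],4))
P=V*1000; s=(abs(P[...,0]-501)<25)&(abs(P[...,1]-197)<25)&(P[...,2]>40); B=P[s]
for z in range(40,130,15):
    k=B[(B[:,2]>z)&(B[:,2]<z+15)]; print(z,len(k),np.round((k[:,:2].min(0),k[:,:2].max(0)),1).tolist())
E
```

```text
tray z hist [  0   0   9  37  66 218 149  50   0]
[[30.4, -43.8, 12.9], [62.9, 2.2, 16.5], [90.2, 44.6, 19.5]] [-1.83000e-02 -2.20000e-03  1.75634e+01]
40 126 [[483.8, 183.9], [519.3, 216.0]]
55 136 [[483.4, 184.7], [518.2, 216.1]]
70 136 [[484.3, 183.2], [518.3, 216.4]]
85 135 [[483.9, 187.4], [516.6, 216.2]]
100 139 [[484.4, 181.7], [519.0, 216.1]]
115 199 [[484.5, 184.0], [517.0, 215.9]]
```

The coupon lies flat with its top at about 16 mm, at x ≈ 62 mm, and the punch is upright. Handing in.

```bash
python3 -c "
from plant import ctrl
print(ctrl.close_job())"
```

```text
the job is handed in; nothing more can be done
None
```

I pressed the punch on the patch (spring in about 9.5 mm, held over 1 s), stood it back upright on the tool plate and ejected the coupon flat into the tray; the slide sprang back, and the job is handed in, though no verdict was returned.

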